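Batch the hex couplings through the tipping pan

ROBOT

A 6-joint arm with a two-finger parallel gripper is mounted at the origin on the work surface. World frame = base frame: x ahead of the robot, y to its left, z up, the work surface at z = 0. Lengths are in m, angles in rad, forces in N, time in s.
With the tool pointing down it reaches from about 0.275 to 0.75 m from the base axis. Payload 10.2 kg.
Tool frame: the origin (TCP) lies midway between the tips of the shut fingers; the grasp point (between the pads) lies 19 mm behind it (bot.pinch_z is the z of the grasp point in the tool frame, in m); z points along the fingers, y is the direction in which the jaws open and shut (so a half turn about z gives the same grasp; the last joint's range is limited). The gripper opens to 85 mm and grips with 20 to 120 N. Pads are 22 mm wide; open, the fingers measure 114 mm over their backs; the gripper's body (76 mm by 85 mm) begins 54 mm behind the grasp point. The pads swing forward as they close: fully open they stand 13 mm farther back than shut.
Start: joints at [-1.481, 0.313, 1.498, -0, 1.331, -0.223], TCP at [0.162, -0.5, 0.231] pointing down, gripper open.
Joint ranges: [-2.94, 2.94], [-0.97, 2.17], [0.19, 2.56], [-1.23, 4.37], [0.02, 3.11], [-2.88, 2.88]. Speed limits (rad/s): [2.39, 2.39, 3.01, 3.14, 3.14, 3.14].

INTERFACE

Orientations are given as a unit quaternion [w, x, y, z].
In Python, from rig import bot, vision, sign_off gives the robot as it stands.
- The arm moves only by the shell command python3 -m crank 'ROWS' [OPENING]. ROWS is JSON, a list that holds one entry, the list of rows, each a list of 4 numbers: the shift along the tool's x, y, z in m, then the turn about the tool's z in degrees. A call has exactly 5 rows; each row shifts and turns the pose as measured when the row begins, along the tool's axes as they then stand; what a row does not reach is not made up. A row lasts 1/8 s, in which the tool goes at most 62.5 mm and 10.7 degrees, less where a joint would pass 70% of its speed; a pose out of reach is approached as far as the arm can. A call is refused whole if a number of a shift passes 0.0625 or a number of a turn 10.7, either way. A call with a gripper value outside its range is refused whole. OPENING is the opening in per cent of the stroke, from 0 (shut) to 100 (fully open), set as the call begins (- or left out, the last holds). The fingers move at their own pace and stop on an object; the grip force is fixed at half the most. Time passes only in rows, so rows that do not move let the fingers close, or fill a call up. It gives the time, the measured TCP pose, the force and the opening at its end, in the units of the state.
- bot.sense(): the state, without advancing time (a new reading comes with each control period).
- vision.camera(name): name is "scene" or "top"; returns (picture, depth): 420x560x3 uint8, blue, green, red; 420x560 float32, m along the optical axis (not along the pixel's ray), 0 where there is no reading.
- vision.camera_params(name): a dict with "fx", "fy", "cx", "cy" (pixels), "rvec" (rotation vector, rad) and "tvec" (3), from world to camera coordinates, as OpenCV has them. Camera axes: x right, y down, z forward; pixel columns grow to the right and rows downward; lengths in m; the calibration is good to about 2 mm. A picture is of the moment at which its call begins. camera_params takes no time and is no camera call.
- sign_off(): hands the job in, once; it reports no verdict.
The state is a dict: "t": time; "joints": joint angles; "qvel": joint speeds; "joint_torque": joint torques, N m; "tcp_pos": TCP position; "orientation": TCP orientation; "ft_force": force on the tool from outside, world axes, zero at the start; "moment": the same for the moment, N m; "finger_gap": finger opening in m.
Only numpy, scipy, OpenCV 4.12 (cv2) and the standard library are available. Lean on these libraries where they do the work, as an engineer would, in place of code of your own. Each camera call takes 0.05 s, during which the arm holds its last target. There are 200 camera calls.

TASK

Make up one batch of hex pipe couplings: put every hex coupling on the bench into the tipping pan, then swing its lever all the way over so that the pan empties them together into the carton, and swing it all the way back so that the pan is level again. Every coupling must end in the carton; if one misses, put it in. Then press the batch counter's plunger fully down to its stop and let it go, and leave the other things on the bench where they are.

Things in the scene. Friction and masses are not known exactly. Their poses are not given: they have to be found in the camera images.
- pan (a joint): Hinge of the tipping pan, rad. 0 = pan level (resting on its stop), grows as the pan tips forward over the carton, stop at 1.9 = spout pointing down, pan emptied. Stiff trunnion (friction 0.4 N m): the pan stays where it is left; a push of about 5 to 10 N at the lever bar moves it.
- pan_pivot (a point): Point on the hinge axis midway across the pan, 170 mm above the bench; its frame tips with the pan. With the pan level, z is up, x points horizontally in the tipping direction, over the carton (roughly world -y, the robot's right), and y lies along the hinge (roughly world +x, away from the robot). Tipping is a positive turn about y.
- pan_floor (a point): Centre of the pan's flat inner floor, x = -50, z = -28 mm in the pan_pivot frame (142 mm above the bench when level). The pan is an open sheet-steel tray: floor 161 mm along x by 150 mm along y inside, walls 53 mm above the floor at the back and sides; the front is a spout sloping up at 45 degrees for 39 mm, 37 mm high.
- lever_bar (a point): Middle of the lever's round black grip bar: 14 mm in diameter, parallel to the hinge, 33 mm free either side, sticking out on the robot's side at y = -142 mm in the pan_pivot frame, 110 mm from the hinge axis. Pan level: it leans 0.95 rad back from vertical (x = -89, z = +64 mm there); pan at 1.9: 0.95 rad forward. It stays 234 to 280 mm above the bench, free to be taken from above.
- stand: Fixed steel pivot stand of the pan: green raked frames either side of the pan on a dark base plate. Origin on the bench directly below the hinge's middle; same yaw as the pan. Base plate from x = -200 to -55 mm, y +-110 mm; frames at y = +-93 mm.
- carton: Open cardboard carton standing fixed under the spout, 230 (its x) x 220 (its y) x 85 mm high outside, walls and floor 5 mm. Origin at the centre of its underside, z up, x roughly along the tipping direction.
- counter: Fixed batch counter: grey box 90 x 90 x 50 mm with four white number wheels on the side and a black plunger on top. Origin at the centre of its underside.
- plunger_top (a point): Centre of the top of the counter's black plunger head (disc 42 mm in diameter), 95 mm above the bench when up; moves with the plunger.
- plunger (a joint): Travel of the spring plunger, m: 0 up, grows as pressed down, 0.015 at its stop. Needs about 2.5 N to start, 7 N at the stop; springs back when let go.
- coupling0: Plain steel hex pipe coupling, 36 mm across flats, 41.6 mm across corners, 50 mm long, about 0.13 kg, bore drawn dark on both ends. Origin at its centre, z along its length (upright at the start, so origin 25 mm above the bench); the flats face its x axis and 60 and 120 degrees from it. Four to six of the six are present.
- coupling1: Plain steel hex pipe coupling, 36 mm across flats, 41.6 mm across corners, 50 mm long, about 0.13 kg, bore drawn dark on both ends. Origin at its centre, z along its length (upright at the start, so origin 25 mm above the bench); the flats face its x axis and 60 and 120 degrees from it. Four to six of the six are present.
- coupling2: Plain steel hex pipe coupling, 36 mm across flats, 41.6 mm across corners, 50 mm long, about 0.13 kg, bore drawn dark on both ends. Origin at its centre, z along its length (upright at the start, so origin 25 mm above the bench); the flats face its x axis and 60 and 120 degrees from it. Four to six of the six are present.
- coupling3: Plain steel hex pipe coupling, 36 mm across flats, 41.6 mm across corners, 50 mm long, about 0.13 kg, bore drawn dark on both ends. Origin at its centre, z along its length (upright at the start, so origin 25 mm above the bench); the flats face its x axis and 60 and 120 degrees from it. Four to six of the six are present.
- coupling4: Plain steel hex pipe coupling, 36 mm across flats, 41.6 mm across corners, 50 mm long, about 0.13 kg, bore drawn dark on both ends. Origin at its centre, z along its length (upright at the start, so origin 25 mm above the bench); the flats face its x axis and 60 and 120 degrees from it. Four to six of the six are present.
- coupling5: Plain steel hex pipe coupling, 36 mm across flats, 41.6 mm across corners, 50 mm long, about 0.13 kg, bore drawn dark on both ends. Origin at its centre, z along its length (upright at the start, so origin 25 mm above the bench); the flats face its x axis and 60 and 120 degrees from it. Four to six of the six are present.
- strap: Bystander, to be left where it is: thin steel pipe-strap ring, 90 mm across, 20 mm high. Origin at its underside.
- hose_clamp: Bystander, to be left where it is: small hose clamp ring, 60 mm across, 14 mm high. Origin at its underside.
- pipe_offcut: Bystander, to be left where it is: white pipe offcut standing, 60 mm across, 80 mm high. Origin at its underside.
- elbow: Bystander, to be left where it is: copper elbow lying flat, arms 49 mm. Origin at its underside.
- compound_can: Bystander, to be left where it is: round can, 60 mm across, 75 mm high. Origin at its underside.
- wrench: Bystander, to be left where it is: wrench lying flat. Origin at its underside.
- notepad: Bystander, to be left where it is: paper pad, 75 x 110 x 12 mm. Origin at its underside.

How it is judged:
On the way, in this order (a step that is already met when the one before it is completed fails the run):
1. every coupling lies released in the level pan (x of coupling0 in the frame of pan_pivot between -0.135 and 0.05 m and y of coupling0 in the frame of pan_pivot between -0.078 and 0.078 m and z of coupling0 in the frame of pan_pivot between -0.03 and 0.06 m and x of coupling1 in the frame of pan_pivot between -0.135 and 0.05 m and y of coupling1 in the frame of pan_pivot between -0.078 and 0.078 m and z of coupling1 in the frame of pan_pivot between -0.03 and 0.06 m and x of coupling2 in the frame of pan_pivot between -0.135 and 0.05 m and y of coupling2 in the frame of pan_pivot between -0.078 and 0.078 m and z of coupling2 in the frame of pan_pivot between -0.03 and 0.06 m and x of coupling3 in the frame of pan_pivot between -0.135 and 0.05 m and y of coupling3 in the frame of pan_pivot between -0.078 and 0.078 m and z of coupling3 in the frame of pan_pivot between -0.03 and 0.06 m and x of coupling4 in the frame of pan_pivot between -0.135 and 0.05 m and y of coupling4 in the frame of pan_pivot between -0.078 and 0.078 m and z of coupling4 in the frame of pan_pivot between -0.03 and 0.06 m and x of coupling5 in the frame of pan_pivot between -0.135 and 0.05 m and y of coupling5 in the frame of pan_pivot between -0.078 and 0.078 m and z of coupling5 in the frame of pan_pivot between -0.03 and 0.06 m and contact force between the fingers and coupling0 below 0.1 N and contact force between the fingers and coupling1 below 0.1 N and contact force between the fingers and coupling2 below 0.1 N and contact force between the fingers and coupling3 below 0.1 N and contact force between the fingers and coupling4 below 0.1 N and contact force between the fingers and coupling5 below 0.1 N and value of joint pan below 0.15 rad), for 0.2 s.
2. the pan is tipped right over (past 1.65 rad) (value of joint pan above 1.65 rad), for 0.2 s.
3. the pan is level again and every coupling is in the carton (x of coupling0 in the frame of carton between -0.115 and 0.115 m and y of coupling0 in the frame of carton between -0.11 and 0.11 m and z of coupling0 in the frame of carton between 0 and 0.088 m and x of coupling1 in the frame of carton between -0.115 and 0.115 m and y of coupling1 in the frame of carton between -0.11 and 0.11 m and z of coupling1 in the frame of carton between 0 and 0.088 m and x of coupling2 in the frame of carton between -0.115 and 0.115 m and y of coupling2 in the frame of carton between -0.11 and 0.11 m and z of coupling2 in the frame of carton between 0 and 0.088 m and x of coupling3 in the frame of carton between -0.115 and 0.115 m and y of coupling3 in the frame of carton between -0.11 and 0.11 m and z of coupling3 in the frame of carton between 0 and 0.088 m and x of coupling4 in the frame of carton between -0.115 and 0.115 m and y of coupling4 in the frame of carton between -0.11 and 0.11 m and z of coupling4 in the frame of carton between 0 and 0.088 m and x of coupling5 in the frame of carton between -0.115 and 0.115 m and y of coupling5 in the frame of carton between -0.11 and 0.11 m and z of coupling5 in the frame of carton between 0 and 0.088 m and value of joint pan below 0.1 rad), for 0.2 s.
4. the counter's plunger is pressed to its stop (at least 12.5 of 15 mm) (value of joint plunger above 0.0125 m), for 0.1 s.
At the end, for the whole second after the job is handed in: Every coupling present lies at rest, released, with its centre inside the carton (within its walls and no higher than 88 mm above the carton's underside); the pan is level (within 0.1 rad); the plunger is up again (within 3 mm) (all of step 3 and contact force between the fingers and coupling0 below 0.1 N and contact force between the fingers and coupling1 below 0.1 N and contact force between the fingers and coupling2 below 0.1 N and contact force between the fingers and coupling3 below 0.1 N and contact force between the fingers and coupling4 below 0.1 N and contact force between the fingers and coupling5 below 0.1 N and value of joint plunger below 0.003 m and linear speed of each of coupling0, coupling1, coupling2, coupling3, coupling4, coupling5 below 0.03 m/s); the robot touches nothing.
It fails at once if a bystander is moved by more than 5 cm (distance of any of strap, hose_clamp, pipe_offcut, elbow, compound_can, wrench, notepad from where it was at the start of the episode above 0.05 m).
Of coupling0, coupling1, coupling2, coupling3, coupling4, coupling5 only 4 to 6 are there at a start; the rules pass over those that are not, and their reading is None.
At some moment in a run one of coupling0, coupling1, coupling2, coupling3, coupling4, coupling5 may be knocked a few centimetres aside while the robot is not near it.
Once in a run the grip may slacken for a moment while it holds something.
It also fails if it takes over 210 s, if anything falls off the work surface, if the arm or the gripper's body presses on something with over 40 N, if the wrist force passes 120 N, or if a joint passes its speed limit or range.

## Working session

There is one attempt and no reset: what is moved stays moved. The work goes in short steps, Python scripts to look and compute and a shell command to move; the robot and the scene stay as the last step left them, time stands still between calls to the robot, and variables do not carry over. Pictures are saved under pics/ and viewed, about 12 in all and at most 16, crops included, and the job is handed in when it is done.

```bash
mkdir -p pics; ls
cat > h.py <<'E'
import numpy as np, cv2
from rig import bot, vision, sign_off
def P(n):
    p=vision.camera_params(n); K=np.array([[p['fx'],0,p['cx']],[0,p['fy'],p['cy']],[0,0,1.]])
    return K,cv2.Rodrigues(np.array(p['rvec'],float))[0],np.array(p['tvec'],float).ravel()
def ray(n,u,v,z):
    K,R,t=P(n); d=R.T@np.linalg.inv(K)@[u,v,1]; c=-R.T@t
    return c+d*(z-c[2])/d[2]
def proj(n,X):
    K,R,t=P(n); q=K@(R@np.array(X,float)+t); return q[:2]/q[2]
def cloud(n,D):
    K,R,t=P(n); v,u=np.indices(D.shape); r=np.stack([u,v,np.ones_like(u)],-1)@np.linalg.inv(K).T
    return (r*D[...,None]-t)@R
E
python3 - <<'E'
from h import *
for n in ('top','scene'):
    I,D=vision.camera(n); cv2.imwrite(f'pics/{n}0.png',I); np.savez(f'pics/{n}0.npz',I=I,D=D)
    K,R,t=P(n); print(n,K[0,0],-R.T@t,R.T[:,2])
s=bot.sense(); print(s, bot.pinch_z)
E
```

```text
pics
top 463.26415995218656 [ 0.28016675 -0.03787069  1.7285775 ] [ 0.13479496 -0.01402344 -0.99077427]
scene 445.30084528262495 [ 1.37379791 -0.4484123   0.82814885] [-0.7597172   0.33470582 -0.557496  ]
{'t': 0.1, 'joints': array([-1.48140554e+00,  3.13398613e-01,  1.49832393e+00,  2.33387329e-05,
        1.33100946e+00, -2.23384918e-01]), 'qvel': array([ 0.00183849, -0.00164121, -0.00220537, -0.00057484,  0.00017227,
        0.00013142]), 'joint_torque': array([ 2.48102238e-03, -4.12901509e+01, -2.60144949e+01, -2.33406836e-04,
        3.03404071e-03,  4.40842925e-06]), 'tcp_pos': array([ 0.16152472, -0.49930679,  0.23080396]), 'orientation': array([-5.67640288e-04,  9.87796595e-01,  1.55748396e-01,  4.94466299e-05]), 'ft_force': array([-0.54000237,  0.27392117,  0.43942023]), 'moment': array([ 0.02866981,  0.00491583, -0.05588678]), 'finger_gap': 0.08539541563559833} -0.0187
```

View pics/top0.png

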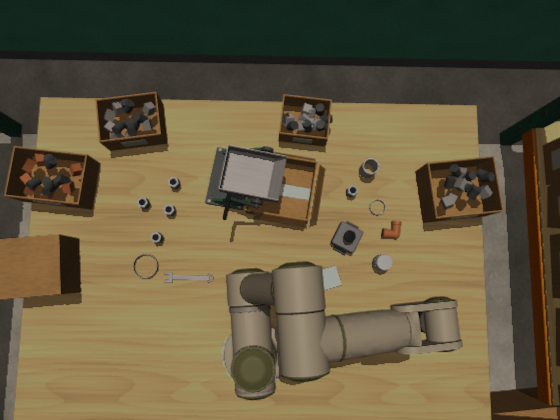

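View pics/scene0.png

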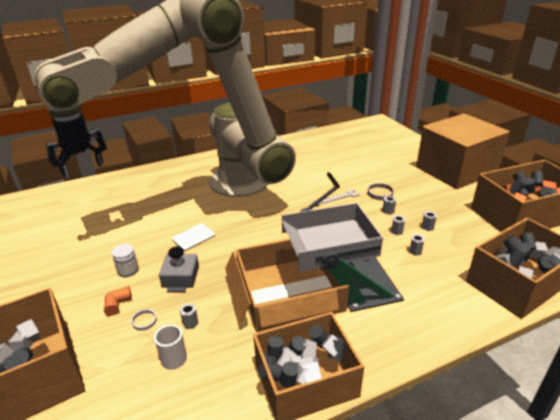

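Top view: four couplings to the left at (174,183), (143,203), (169,210), (156,238), and one at the right, (352,191) – five in all. The pan is at (253,172) with its lever bar near (227,207), and the counter's plunger is at (349,238).

Run:
```python
from h import *
d=np.load('pics/top0.npz'); I,D=d['I'],d['D']; C=cloud('top',D)
def near(u,v,r=14):return (slice(v-r,v+r),slice(u-r,u+r))
for u,v in [(174,183),(143,203),(169,210),(156,238),(352,191)]:
    c=C[near(u,v)].reshape(-1,3); m=(c[:,2]>.042)&(c[:,2]<.06); 
    r=cv2.minAreaRect((c[m,:2]*1000).astype(np.float32)); print((u,v),m.sum(),c[m].mean(0).round(4),np.round(r[0]),np.round(r[1]),round(r[2]))
# pan rim, carton, plunger
S=C[130:230,200:330].reshape(-1,3)
for lo,hi,nm in [(.136,.150,'floor'),(.185,.202,'rim'),(.08,.09,'carton rim')]:
    m=(S[:,2]>lo)&(S[:,2]<hi); r=cv2.minAreaRect((S[m,:2]*1000).astype(np.float32)); print(nm,m.sum(),S[m].mean(0).round(4),r)
b=C[190:225,215:245].reshape(-1,3); b=b[b[:,2]>.212]; print('bar',len(b),b.mean(0),b.max(0),b.min(0))
b=C[222:255,332:366].reshape(-1,3); b=b[(b[:,2]>.085)&(b[:,2]<.105)]; print('plunger',len(b),b.mean(0),b.max(0),b.min(0))
big=np.hstack([cv2.resize(I[130:255,125:290],None,fx=4.8,fy=4.8,interpolation=cv2.INTER_CUBIC)])
cv2.imwrite('pics/c1.png',big)
for n in ['hc',]: 
  for u,v in [(377,208),(370,167),(384,263),(146,266),(348,238)]: print((u,v),C[v-2:v+3,u-2:u+3].reshape(-1,3).max(0).round(3), ray('top',u,v,.0).round(3))
```

```text
(174, 183) 87 [0.6198 0.3114 0.0504] [621. 312.] [39. 36.] 15
(143, 203) 88 [0.5429 0.4215 0.0491] [543. 422.] [39. 37.] 80
(169, 210) 89 [0.517  0.3239 0.0499] [516. 323.] [37. 36.] 24
(156, 238) 89 [0.4153 0.3659 0.0497] [415. 365.] [35. 36.] 75
(352, 191) 83 [ 0.5985 -0.3494  0.0504] [ 598. -349.] [35. 38.] 85
floor 1858 [0.6349 0.0286 0.1428] ((632.769287109375, 25.927474975585938), (199.92086791992188, 190.45262145996094), 87.2973861694336)
rim 319 [0.627  0.0255 0.1924] ((620.3779296875, 16.68584442138672), (204.56016540527344, 212.67616271972656), 80.08150482177734)
carton rim 391 [ 0.5939 -0.1406  0.085 ] ((664.1921997070312, -82.43966674804688), (291.881591796875, 347.6859130859375), 79.96764373779297)
bar 142 [0.49959083 0.08484462 0.27748395] [0.53555366 0.10741887 1.7285775 ] [ 0.28016675 -0.03787069  0.21258189]
plunger 112 [ 0.42505633 -0.32920365  0.09481493] [ 0.44493671 -0.30901799  0.10320689] [ 0.40531025 -0.34915861  0.08509348]
(377, 208) [ 0.548 -0.443  0.009] [ 0.539 -0.451  0.   ]
(370, 167) [ 0.705 -0.418  0.021] [ 0.698 -0.427  0.   ]
(384, 263) [ 0.337 -0.446  0.081] [ 0.332 -0.474  0.   ]
(146, 266) [0.318 0.417 0.007] [0.31  0.409 0.   ]
(348, 238) [ 0.423 -0.316  0.102] [ 0.424 -0.34   0.   ]
```

View pics/c1.png

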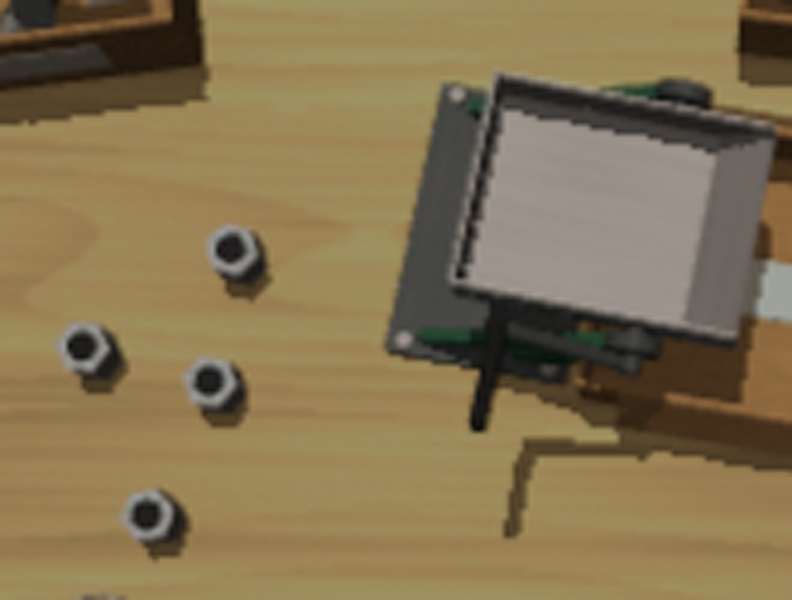

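The crop shows clean hexagons, the pan turned about 10°, and the bar running from crop (505,300) to (480,430), parallel to the hinge. Next I fit the pan frame and the hex yaws.

```bash
cat >> h.py <<'E'
def hexyaw(I,x,y,z=.05):
    # 6th harmonic of grey-face radius on a metric top patch, folded to +-30 deg (direction of a flat's normal)
    g=np.arange(-30,30.5,.5)/1000; X,Y=np.meshgrid(x+g,y+g)
    K,R,t=P('top'); q=np.stack([X,Y,0*X+z],-1)@R.T+t; uv=(q@K.T); uv=(uv[...,:2]/uv[...,2:]).astype(np.float32)
    p=cv2.remap(I,uv[...,0],uv[...,1],cv2.INTER_CUBIC).astype(float)
    s=p[...,2]-p[...,0]          # red-blue: wood high, steel low
    m=s<(np.median(s[:10])+np.percentile(s,10))/2
    m=np.uint8(m); n,l,st,c=cv2.connectedComponentsWithStats(m); k=1+np.argmax(st[1:,4]); m=l==k
    r=np.hypot(X-x,Y-y); a=np.arctan2(Y-y,X-x); w=(m&(r<.027))*r**6
    f=(w*np.exp(6j*a)).sum()/w.sum(); return np.degrees(np.angle(-f))/6,abs(f),p
E
python3 - <<'E'
from h import *
d=np.load('pics/top0.npz'); I,D=d['I'],d['D']; C=cloud('top',D)
o=[]
for x,y in [(.620,.3115),(.543,.4215),(.517,.3235),(.4153,.3655),(.5985,-.3494)]:
    a,f,p=hexyaw(I,x,y); print(x,y,'flat normal deg',round(a,1),round(f,3)); o.append(cv2.resize(p.clip(0,255).astype(np.uint8).transpose(1,0,2)[::1],(156,156)))
cv2.imwrite('pics/hex.png',np.hstack(o))
S=C[130:225,200:292]; m=((S[...,2]>.186)&(S[...,2]<.202)).astype(np.uint8)
n,l,st,c=cv2.connectedComponentsWithStats(m,connectivity=8); k=1+np.argmax(st[1:,4]); q=S[l==k]; print(st[k])
r=cv2.minAreaRect((q[:,:2]*1000).astype(np.float32)); print('rim',r,cv2.boxPoints(r))
m=((S[...,2]>.138)&(S[...,2]<.147)).astype(np.uint8);m=cv2.erode(m,np.ones((3,3)))
q=S[m>0]; r=cv2.minAreaRect((q[:,:2]*1000).astype(np.float32)); print('floor',r,cv2.boxPoints(r))
b=C[185:225,215:250].reshape(-1,3); b=b[(b[:,2]>.215)&(b[:,2]<.26)]; b=b[b[:,0]<.545]
mu=np.median(b,0); b=b[np.linalg.norm(b-mu,axis=1)<.08]; e=cv2.fitLine((b[:,:2]*1000).astype(np.float32),cv2.DIST_HUBER,0,.01,.01).ravel()
print('bar',len(b),e,b.min(0),b.max(0),np.median(b[:,2]))
E
```

```text
0.62 0.3115 flat normal deg -27.1 0.087
0.543 0.4215 flat normal deg -12.7 0.109
0.517 0.3235 flat normal deg -21.1 0.069
0.4153 0.3655 flat normal deg -8.0 0.034
0.5985 -0.3494 flat normal deg 25.2 0.098
[ 19  14  68  57 226]
rim ((628.5001220703125, 14.824897766113281), (204.9232940673828, 159.43057250976562), 79.63320922851562) [[ 531.64825   -71.61947 ]
 [ 688.47626  -100.308846]
 [ 725.352     101.269264]
 [ 568.524     129.95865 ]]
floor ((635.6089477539062, 30.370849609375), (157.1024169921875, 132.66241455078125), 80.10323333740234) [[556.764    -35.610867]
 [687.4522   -58.41202 ]
 [714.4539    96.35257 ]
 [583.7657   119.15372 ]]
bar 135 [ 9.3748212e-01 -3.4803343e-01  5.0011441e+02  9.2772018e+01] [0.45996519 0.05086513 0.21528369] [0.53555366 0.10741887 0.24818471] 0.23785238190677102
```

View pics/hex.png

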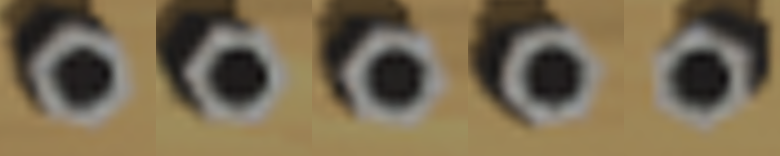

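The patches show bright hex rings, with the dark side faces spoiling the mask. I redo the yaw with the bright face only.

```bash
cat >> h.py <<'E'
def hexfit(I,x,y,z=.05):
    for _ in range(3):
        g=np.arange(-30,30.5,.5)/1000; X,Y=np.meshgrid(x+g,y+g)
        K,R,t=P('top'); q=np.stack([X,Y,0*X+z],-1)@R.T+t; uv=(q@K.T); uv=(uv[...,:2]/uv[...,2:]).astype(np.float32)
        p=cv2.remap(I,uv[...,0],uv[...,1],cv2.INTER_CUBIC).astype(float)
        s=p[...,2]-p[...,0]; m=np.uint8((s<25)&(p[...,1]>85))
        c=max(cv2.findContours(m,cv2.RETR_EXTERNAL,cv2.CHAIN_APPROX_NONE)[0],key=cv2.contourArea)
        h=cv2.convexHull(c); M=cv2.moments(h); cx,cy=M['m10']/M['m00'],M['m01']/M['m00']
        x,y=x-.03+cx*.0005,y-.03+cy*.0005
    k=np.zeros_like(m); cv2.drawContours(k,[h],-1,1,-1)
    r=np.hypot(X-x,Y-y); a=np.arctan2(Y-y,X-x); w=k*r**6
    f=(w*np.exp(6j*a)).sum()/w.sum(); return x,y,np.degrees(np.angle(-f))/6,abs(f),M['m00']*.25
E
python3 - <<'E'
from h import *
I=np.load('pics/top0.npz')['I']
for x,y in [(.620,.3115),(.543,.4215),(.517,.3235),(.4153,.3655),(.5985,-.3494)]: print(np.round(hexfit(I,x,y),4))
E
```

```text
[ 6.18700e-01  3.12400e-01 -1.40386e+01  1.17300e-01  1.09600e+03]
[ 5.4160e-01  4.2210e-01 -4.4357e+00  1.5770e-01  1.0890e+03]
[ 5.1640e-01  3.2460e-01 -8.5150e+00  1.3740e-01  1.1035e+03]
[4.14200e-01 3.66900e-01 1.09266e+01 1.36600e-01 1.08250e+03]
[ 5.976000e-01 -3.489000e-01 -2.459710e+01  1.589000e-01  1.074375e+03]
```

```bash
cat > go.py <<'E'
import sys; from h import *
# go.py x y z theta : remaining shift in tool axes (after the turn), mm, and turn in deg
s=bot.sense(); w,a,b,c=s['orientation']; from scipy.spatial.transform import Rotation as Ro
R=Ro.from_quat([a,b,c,w]).as_matrix(); th=np.degrees(np.arctan2(R[1,0],R[0,0])); p=s['tcp_pos']
T=[float(v) for v in sys.argv[1:]]
print('t',round(s['t'],2),'tcp',(p*1000).round(1),'th',round(th,1),'tilt',np.degrees(np.arccos(-R[2,2])).round(2),'gap',round(s['finger_gap']*1000,1),'F',np.round(s['ft_force'],1))
while T:
    d=np.array(T[:3])-p*1000; t=np.radians(T[3]); print('shift mm',np.round([np.cos(t)*d[0]+np.sin(t)*d[1],np.sin(t)*d[0]-np.cos(t)*d[1],-d[2]],1),'turn',round(th-T[3],1)); p=np.array(T[:3])/1000; th=T[3]; T=T[4:]
E
python3 -m crank '[[[0,0,0,-9.5],[0,0,0,-9.5],[0,0,0,-9.5],[0,0,0,-9.5],[0,0,0,-9.5]]]' 75
python3 go.py 597.6 -348.9 120 65.4
```

```text
t: 0.72
tcp_pos: [0.1614, -0.4984, 0.229]
orientation: [-0.002, 0.834, 0.551, 0.001]
ft_force: [0.6, 1.4, -1.1]
finger_gap: 0.0641
t 0.72 tcp [ 161.4 -498.4  229. ] th 66.9 tilt 0.3 gap 64.1 F [ 0.6  1.4 -1.1]
shift mm [317.5 334.3 109. ] turn 1.5
```

```bash
python3 -m crank '[[[0.032,0.033,0,-1],[0.032,0.033,0,0],[0.032,0.033,0,0],[0.032,0.033,0,0],[0.032,0.033,0,0]]]' >/dev/null
python3 -m crank '[[[0.032,0.033,0,0],[0.032,0.033,0,0],[0.032,0.033,0.02,0],[0.032,0.033,0.03,0],[0.032,0.033,0.03,0]]]'
python3 go.py 597.6 -348.9 16 65.4
```

```text
t: 1.98
tcp_pos: [0.5987, -0.3211, 0.1465]
orientation: [-0.003, 0.83, 0.557, 0.002]
ft_force: [-0.4, -0.8, 1.3]
finger_gap: 0.0643
t 1.98 tcp [ 598.7 -321.1  146.5] th 67.8 tilt 0.37 gap 64.3 F [-0.4 -0.8  1.3]
shift mm [-25.7  10.6 130.5] turn 2.4
```

```bash
python3 -m crank '[[[-0.013,0.005,0.025,1.2],[-0.013,0.005,0.025,1.2],[0,0,0.02,0],[0,0,0.01,0],[0,0,0,0]]]'
python3 go.py 597.6 -348.9 16 65.4
```

```text
t: 2.6
tcp_pos: [0.599, -0.3449, 0.058]
orientation: [-0.007, 0.841, 0.541, 0.0]
ft_force: [-1.9, 0.3, 0.8]
finger_gap: 0.064
t 2.6 tcp [ 599.  -344.9   58. ] th 65.6 tilt 0.79 gap 64.0 F [-1.9  0.3  0.8]
shift mm [-4.2  0.4 42. ] turn 0.2
```

```bash
python3 -m crank '[[[-0.004,0,0.01,0],[0,0,0.015,0],[0,0,0.012,0],[0,0,0.005,0],[0,0,0,0]]]'
python3 go.py 597.6 -348.9 16 65.4
python3 -m crank '[[[0,0,0,0],[0,0,0,0],[0,0,0,0],[0,0,0,0],[0,0,0,0]]]' 0
python3 go.py 597.6 -348.9 240 65.4 590.5 -11 162 80
```

```text
t: 3.22
tcp_pos: [0.5974, -0.3486, 0.0146]
orientation: [-0.006, 0.841, 0.542, 0.001]
ft_force: [-0.1, 0.2, 0.1]
finger_gap: 0.0645
t 3.23 tcp [ 597.4 -348.6   14.6] th 65.6 tilt 0.68 gap 64.5 F [-0.1  0.2  0.1]
shift mm [-0.2  0.3 -1.4] turn 0.2
t: 3.85
tcp_pos: [0.5978, -0.3488, 0.0156]
orientation: [-0.005, 0.841, 0.542, 0.001]
ft_force: [0.3, -0.2, -1.1]
finger_gap: 0.0349
t 3.85 tcp [ 597.8 -348.8   15.6] th 65.6 tilt 0.6 gap 34.9 F [ 0.3 -0.2 -1.1]
shift mm [-2.000e-01 -2.000e-01 -2.244e+02] turn 0.2
shift mm [331.5 -65.7  78. ] turn -14.6
```

```bash
python3 -m crank '[[[0,0,-0.03,0],[0,0,-0.05,0],[0,0,-0.05,0],[0,0,-0.05,0],[0,0,-0.04,0]]]' | tail -1
python3 -m crank '[[[0,0,0,-5],[0,0,0,-5],[0,0,0,-4.5],[0.03,-0.005,0,0],[0.03,-0.005,0,0]]]' | tail -1
python3 -m crank '[[[0.04,-0.009,0,0],[0.04,-0.009,0,0],[0.04,-0.009,0,0],[0.04,-0.009,0,0],[0.04,-0.009,0,0]]]' |tail -1
python3 go.py 590.5 -11 162 80
```

```text
finger_gap: 0.035
finger_gap: 0.0351
finger_gap: 0.0352
t 5.72 tcp [585.3 -79.7 243.7] th 80.3 tilt 0.8 gap 35.2 F [-0.3  0.3 -1.7]
shift mm [68.6 -6.8 81.7] turn 0.3
```

```bash
python3 -m crank '[[[0.035,-0.003,0,0],[0.03,-0.004,0,0],[0.004,0,0.01,0],[0,0,0.02,0],[0,0,0.02,0]]]' | tail -1
python3 go.py 590.5 -11 164 80
```

```text
finger_gap: 0.0352
t 6.35 tcp [589.4  -6.3 193.8] th 80.5 tilt 0.69 gap 35.2 F [ 0.7 -0.  -2.2]
shift mm [-4.4  1.9 29.8] turn 0.5
```

Run:
```python
from h import *
I,D=vision.camera('scene'); cv2.imwrite('pics/s1.png',cv2.resize(I[170:330,200:410],None,fx=3.5,fy=3.5,interpolation=cv2.INTER_CUBIC))
```

```text
(no output)
```

View pics/s1.png

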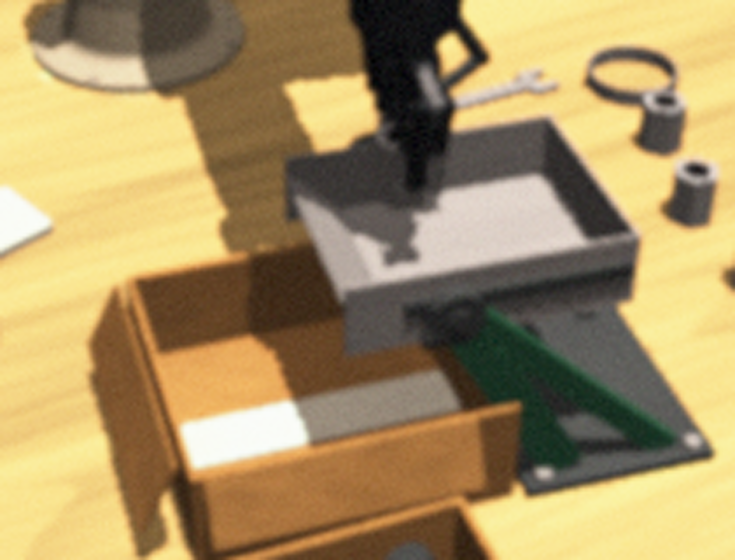

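The picture shows the fingers in the pan's front half at (420,190), clear of the wall; the coupling is hidden behind them. I lower and release.

```bash
python3 -m crank '[[[-0.004,0.002,0.01,0],[0,0,0.012,0],[0,0,0.007,0],[0,0,0.001,0],[0,0,0,0]]]'
python3 -m crank '[[[0,0,0,0],[0,0,0,0],[0,0,0,0],[0,0,0,0],[0,0,-0.005,0]]]' 55
python3 -m crank '[[[0,0,-0.03,0],[0,0,-0.04,0],[0,0,-0.04,0],[0,0,-0.02,0],[0,0,0,0]]]' 75
python3 go.py 618.7 312.4 200 76
python3 - <<'E'
from h import *
I,D=vision.camera('top'); np.savez('pics/t1.npz',I=I,D=D)
for x,y in [(.6187,.3124),(.5416,.4221),(.5164,.3246),(.4142,.3669)]: print(np.round(hexfit(I,x,y),4))
I,D=vision.camera('scene'); cv2.imwrite('pics/s2.png',cv2.resize(I[170:330,200:410],None,fx=3,fy=3,interpolation=cv2.INTER_CUBIC))
E
```

```text
t: 7.02
tcp_pos: [0.5897, -0.0121, 0.1593]
orientation: [-0.007, 0.764, 0.645, 0.0]
ft_force: [-0.5, 0.3, -0.5]
finger_gap: 0.0354
t: 7.65
tcp_pos: [0.5902, -0.0121, 0.1657]
orientation: [-0.006, 0.764, 0.645, 0.001]
ft_force: [0.6, -0.7, -0.6]
finger_gap: 0.0467
t: 8.28
tcp_pos: [0.591, -0.0135, 0.3014]
orientation: [-0.006, 0.764, 0.645, 0.001]
ft_force: [0.1, -0.5, -0.6]
finger_gap: 0.0639
t 8.28 tcp [591.  -13.5 301.4] th 80.4 tilt 0.7 gap 63.9 F [ 0.1 -0.5 -0.6]
shift mm [323.  -51.9 101.4] turn 4.4
[ 6.186000e-01  3.124000e-01 -1.370160e+01  1.096000e-01  1.096875e+03]
[ 5.416000e-01  4.221000e-01 -4.418700e+00  1.568000e-01  1.086875e+03]
[ 5.164000e-01  3.246000e-01 -8.825300e+00  1.350000e-01  1.104875e+03]
[4.143000e-01 3.670000e-01 1.137960e+01 1.256000e-01 1.081125e+03]
```

View pics/s2.png

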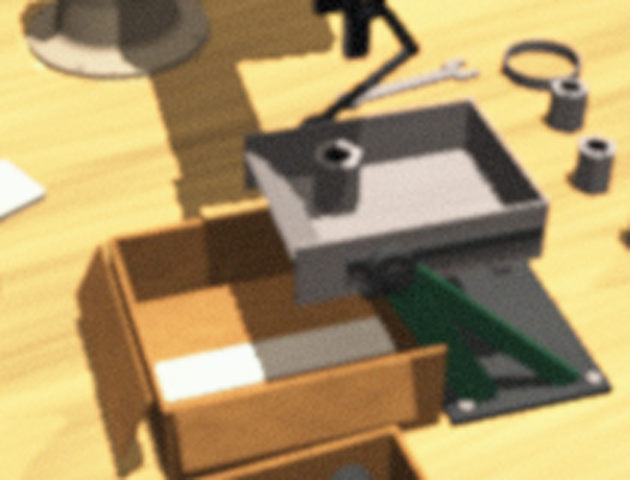

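The first coupling stands upright in the pan at (337,175) in the crop. Next is coupling 1.

```bash
python3 -m crank '[[[0.03,-0.005,0,1.4],[0.04,-0.006,0,1.4],[0.04,-0.006,0,1.4],[0.04,-0.006,0,0],[0.04,-0.006,0,0]]]' | tail -1
python3 -m crank '[[[0.04,-0.007,0.02,0],[0.04,-0.007,0.04,0],[0.03,-0.006,0.04,0],[0.015,-0.002,0.04,0],[0,0,0.02,0]]]' | tail -1
python3 go.py 618.7 312.4 16 76
```

```text
finger_gap: 0.0637
finger_gap: 0.0644
t 9.62 tcp [604.7 316.3 123.4] th 75.9 tilt 1.76 gap 64.4 F [ 0.  -0.4  0.7]
shift mm [ -0.4  14.6 107.4] turn -0.1
```

```bash
python3 -m crank '[[[0,0.008,0.02,0],[0,0.007,0.025,0],[0,0,0.01,0],[0,0,0.001,0],[0,0,0,0]]]' | tail -1
python3 go.py 618.7 312.4 16 76
```

```text
finger_gap: 0.0638
t 10.25 tcp [617.2 311.7  61. ] th 75.9 tilt 2.03 gap 63.8 F [0.1 0.7 0.6]
shift mm [ 1.   1.3 45. ] turn -0.1
```

```bash
python3 -m crank '[[[0.001,0.001,0.012,0],[0,0,0.015,0],[0,0,0.012,0],[0,0,0.004,0],[0,0,0,0]]]' | tail -1
python3 go.py 618.7 312.4 16 76
python3 -m crank '[[[0,0,0,0],[0,0,0,0],[0,0,0,0],[0,0,0,0],[0,0,0,0]]]' 0 |tail -1
python3 -m crank '[[[0,0,-0.04,0],[0,0,-0.05,0],[0,0,-0.05,0],[0,0,-0.05,0],[0,0,-0.05,0]]]' | tail -1
python3 go.py 673.5 75.5 250 80
```

```text
finger_gap: 0.0638
t 10.88 tcp [617.1 313.1  16. ] th 75.9 tilt 1.95 gap 63.8 F [0.1 0.3 0.3]
shift mm [-0.3  1.7 -0. ] turn -0.1
finger_gap: 0.0351
finger_gap: 0.0353
t 12.12 tcp [623.7 310.6 258.4] th 75.9 tilt 2.45 gap 35.3 F [ 1.2  0.5 -1.5]
shift mm [-222.9   89.8    8.4] turn -4.1
```

```bash
python3 -m crank '[[[-0.03,0.012,0,-1],[-0.035,0.014,0,-1],[-0.035,0.014,0,-1],[-0.035,0.014,0,-1],[-0.035,0.014,0,0]]]' | tail -1
python3 -m crank '[[[-0.03,0.012,0,0],[-0.02,0.008,0,0],[0,0,0,0],[0,0,0,0],[0,0,0,0]]]' | tail -1
python3 go.py 673.5 75.5 164 80
```

```text
finger_gap: 0.035
finger_gap: 0.0355
t 13.38 tcp [667.5  73.7 259.5] th 80.3 tilt 2.08 gap 35.5 F [ 0.1  0.4 -1.8]
shift mm [ 2.8  5.6 95.5] turn 0.3
```

```bash
python3 -m crank '[[[0.002,0.006,0.02,0],[0,0.002,0.03,0],[0,0,0.025,0],[0,0,0.014,0],[0,0,0,0]]]' | tail -1
python3 go.py 673.5 75.5 164 80
```

```text
finger_gap: 0.0351
t 14.0 tcp [672.2  78.4 162.6] th 80.5 tilt 2.29 gap 35.1 F [ 0.3 -0.1 -1.1]
shift mm [-2.6  1.8 -1.4] turn 0.5
```

```bash
python3 -m crank '[[[0,0,0,0],[0,0,0,0],[0,0,0,0],[0,0,0,0],[0,0,-0.005,0]]]' 55|tail -1
python3 -m crank '[[[0,0,-0.03,0],[0,0,-0.035,0],[0,0,-0.03,0],[0,0,-0.01,0],[0,0,0,0]]]' 75|tail -1
python3 go.py 516.4 324.6 150 81.5
```

```text
finger_gap: 0.0468
finger_gap: 0.0637
t 15.25 tcp [677.   77.4 280. ] th 80.5 tilt 1.95 gap 63.7 F [-0.   0.1 -0.8]
shift mm [ 220.8 -195.4  130. ] turn -1.0
```

```bash
python3 -m crank '[[[0.03,-0.026,0,-0.2],[0.035,-0.031,0,-0.2],[0.035,-0.031,0,-0.2],[0.035,-0.031,0,-0.2],[0.035,-0.031,0.02,-0.2]]]' | tail -1
python3 -m crank '[[[0.03,-0.028,0.03,0],[0.02,-0.018,0.04,0],[0,0,0.03,0],[0,0,0.01,0],[0,0,0,0]]]' | tail -1
python3 go.py 516.4 324.6 16 81.5
```

```text
finger_gap: 0.064
finger_gap: 0.0641
t 16.5 tcp [502.2 332.3 141.4] th 81.4 tilt 2.98 gap 64.1 F [0.5 0.2 0.4]
shift mm [ -5.5  15.1 125.4] turn -0.1
```

```bash
sed -i "s/'gap',/'zaxis',(R[:2,2]*1000).round(),'gap',/" go.py
python3 -m crank '[[[-0.005,0.008,0.02,0],[0,0.007,0.025,0],[0,0,0.02,0],[0,0,0.01,0],[0,0,0,0]]]' | tail -1
python3 go.py 516.4 324.6 16 81.5
```

```text
finger_gap: 0.0637
t 17.12 tcp [517.1 324.7  69.3] th 81.3 tilt 2.49 zaxis [-43.   8.] gap 63.7 F [0.6 0.1 0. ]
shift mm [-0.2 -0.7 53.3] turn -0.2
```

```bash
python3 -m crank '[[[0,0.001,0.015,0],[0,0.001,0.015,0],[0,0,0.015,0],[0,0,0.007,0],[0,0,0,0]]]' | tail -1
python3 go.py 516.4 324.6 16 81.5
python3 -m crank '[[[0,0,0,0],[0,0,0,0],[0,0,0,0],[0,0,0,0],[0,0,0,0]]]' 0 |tail -1
python3 -m crank '[[[0,0,-0.04,0],[0,0,-0.05,0],[0,0,-0.055,0],[0,0,-0.055,0],[0,0,-0.055,0]]]' | tail -1
python3 go.py 608.5 87.3 250 80
```

```text
finger_gap: 0.0642
t 17.75 tcp [517.5 325.   14.9] th 81.3 tilt 2.4 zaxis [-41.   9.] gap 64.2 F [-0.7  0.6 -0.6]
shift mm [-0.6 -1.1 -1.1] turn -0.2
finger_gap: 0.0356
finger_gap: 0.0353
t 19.0 tcp [526.7 322.1 273.7] th 81.3 tilt 2.82 zaxis [-49.   6.] gap 35.3 F [ 0.4  0.3 -0.9]
shift mm [-217.1  121.3   23.7] turn 1.3
```

```bash
python3 -m crank '[[[-0.03,0.016,0,0.5],[-0.035,0.02,0,0.5],[-0.035,0.02,0,0.3],[-0.035,0.02,0,0],[-0.035,0.02,0,0]]]' | tail -1
python3 -m crank '[[[-0.025,0.014,0,0],[-0.017,0.01,0,0],[-0.002,0,0,0],[0,0,0,0],[0,0,0,0]]]' | tail -1
python3 go.py 607.5 87.3 164 80
```

```text
finger_gap: 0.0354
finger_gap: 0.0351
t 20.25 tcp [611.4  86.7 273.4] th 80.1 tilt 2.39 zaxis [-41.   9.] gap 35.1 F [ 1.1 -0.3 -0.7]
shift mm [-1.000e-01 -4.000e+00  1.094e+02] turn 0.1
```

```bash
python3 -m crank '[[[0,0,0.02,0],[0,0,0.025,0],[0,0,0.02,0],[0,0,0.01,0],[0,0,0,0]]]' | tail -1
python3 go.py 607.5 87.3 164 80
```

```text
finger_gap: 0.035
t 20.88 tcp [607.8  91.5 197.8] th 80.4 tilt 2.25 zaxis [-38.  10.] gap 35.0 F [ 0.2 -0.2 -0.6]
shift mm [-4.2  0.4 33.8] turn 0.4
```

```bash
python3 -m crank '[[[-0.004,0.001,0.01,0],[0,0,0.012,0],[0,0,0.01,0],[0,0,0.001,0],[0,0,0,0]]]' | tail -1
python3 go.py 607.5 87.3 164 80
python3 -m crank '[[[0,0,0,0],[0,0,0,0],[0,0,0,0],[0,0,0,0],[0,0,-0.005,0]]]' 51|tail -1
python3 -m crank '[[[0,0.001,-0.03,0],[0,0,-0.035,0],[0,0,-0.03,0],[0,0,-0.01,0],[0,0,0,0]]]' |tail -1
python3 go.py 541.6 422.1 150 85.6
python3 - <<'E'
from h import *
I,D=vision.camera('scene'); cv2.imwrite('pics/s3.png',cv2.resize(I[170:330,270:480],None,fx=3,fy=3,interpolation=cv2.INTER_CUBIC))
E
```

```text
finger_gap: 0.035
t 21.5 tcp [607.4  87.4 163.9] th 80.4 tilt 2.12 zaxis [-36.   9.] gap 35.0 F [-0.5  0.1 -0.2]
shift mm [-0.1  0.1 -0.1] turn 0.4
finger_gap: 0.0437
finger_gap: 0.0433
t 22.75 tcp [612.5  86.3 278.8] th 80.4 tilt 2.02 zaxis [-34.   9.] gap 43.3 F [-0.2 -0.9 -0.1]
shift mm [329.4 -96.5 128.8] turn -5.2
```

View pics/s3.png

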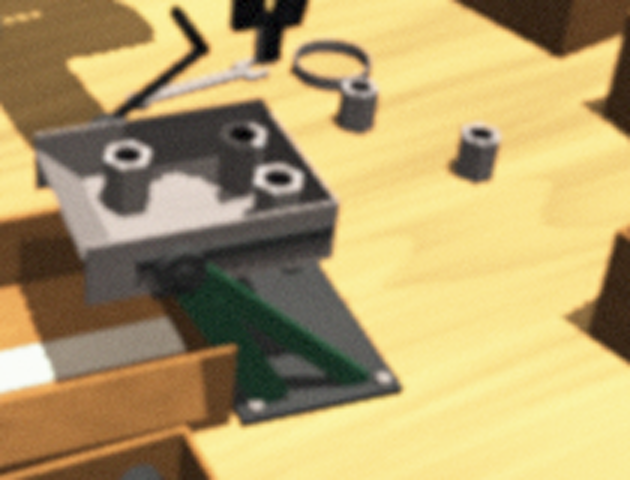

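Three couplings stand upright in the pan (crop 128,175; 242,158; 279,190), and two remain on the bench at (357,105) and (477,150). Now coupling 2.

```bash
python3 -m crank '[[[0.03,-0.008,0,-1],[0.04,-0.01,0,-1],[0.04,-0.011,0,-1],[0.04,-0.011,0,-1],[0.04,-0.011,0,-1]]]' 75| tail -1
python3 -m crank '[[[0.04,-0.011,0,0],[0.04,-0.011,0.02,0],[0.03,-0.009,0.04,0],[0.015,-0.004,0.04,0],[0,0,0.03,0]]]' | tail -1
python3 go.py 541.6 422.1 70 85.6
python3 - <<'E'
from h import *
I,D=vision.camera('top'); np.savez('pics/t1.npz',I=I,D=D)
for x,y in [(.5416,.4221),(.4142,.3669)]: print(np.round(hexfit(I,x,y),4))
E
```

```text
finger_gap: 0.0645
finger_gap: 0.064
t 24.05 tcp [549.7 418.8 135.4] th 85.5 tilt 3.08 zaxis [-53.   5.] gap 64.0 F [ 1.4 -0.8 -0.4]
shift mm [ 2.7 -8.4 65.4] turn -0.1
[  0.5577   0.4485  -1.3405   0.2831 126.375 ]
[4.22200e-01 3.58400e-01 1.38744e+01 2.80600e-01 3.02125e+02]
```

```bash
python3 -m crank '[[[0.002,-0.004,0.02,0],[0,-0.001,0.025,0],[0,0,0.015,0],[0,0,0.005,0],[0,0,0,0]]]' | tail -1
python3 go.py 541.6 422.1 16 85.6
```

```text
finger_gap: 0.0636
t 24.73 tcp [538.7 419.   62.7] th 85.4 tilt 3.65 zaxis [-64.  -1.] gap 63.6 F [-0.6 -0.2  0.5]
shift mm [ 3.3  2.7 46.7] turn -0.2
```

```bash
python3 -m crank '[[[0.003,0.005,0.005,0],[0,0.001,0.015,0],[0,0,0.015,0],[0,0,0.01,0],[0,0,0.001,0]]]' | tail -1
python3 go.py 541.6 422.1 16 85.6
python3 -m crank '[[[0,0,0,0],[0,0,0,0],[0,0,0,0],[0,0,0,0],[0,0,0,0]]]' 0 |tail -1
python3 -m crank '[[[0,0,-0.04,0],[0,0,-0.05,0],[0,0,-0.055,0],[0,0,-0.055,0],[0,0,-0.05,0]]]' | tail -1
python3 go.py 664.5 26.3 250 80
```

```text
finger_gap: 0.0636
t 25.35 tcp [542.7 421.7  14. ] th 85.4 tilt 3.59 zaxis [-63.  -0.] gap 63.6 F [-0.1  0.7 -0.7]
shift mm [ 0.3 -1.2 -2. ] turn -0.2
finger_gap: 0.0355
finger_gap: 0.0351
t 26.6 tcp [557.4 421.  267. ] th 85.4 tilt 4.02 zaxis [-70.  -4.] gap 35.1 F [ 1.2  0.5 -0.7]
shift mm [-370.1  174.    17. ] turn 5.4
```

```bash
python3 -m crank '[[[-0.03,0.014,0,1],[-0.035,0.016,0,1],[-0.035,0.017,0,1],[-0.035,0.017,0,1],[-0.035,0.017,0,1]]]' | tail -1
python3 -m crank '[[[-0.035,0.017,0,0],[-0.035,0.017,0,0],[-0.035,0.017,0,0],[-0.035,0.017,0,0],[-0.035,0.017,0,0]]]' | tail -1
python3 go.py 664.5 26.3 164 80
```

```text
finger_gap: 0.0349
finger_gap: 0.0354
t 27.85 tcp [675.5  47.7 265.2] th 80.5 tilt 3.52 zaxis [-61.   0.] gap 35.4 F [ 0.4  0.1 -1.2]
shift mm [-23.   -7.1 101.2] turn 0.5
```

```bash
python3 -m crank '[[[-0.012,0,0.015,0],[-0.008,0,0.02,0],[0,0,0.02,0],[0,0,0.01,0],[0,0,0,0]]]' | tail -1
python3 go.py 664.5 26.3 164 80
```

```text
finger_gap: 0.0354
t 28.48 tcp [668.5  23.6 198.4] th 80.3 tilt 3.51 zaxis [-61.   0.] gap 35.4 F [ 0.1  0.1 -0.9]
shift mm [ 2.  -4.4 34.4] turn 0.3
```

```bash
python3 -m crank '[[[0.002,-0.002,0.01,0],[0,0,0.012,0],[0,0,0.009,0],[0,0,0.002,0],[0,0,0,0]]]' | tail -1
python3 go.py 664.5 26.3 164 80
python3 -m crank '[[[0,0,0,0],[0,0,0,0],[0,0,0,0],[0,0,0,0],[0,0,-0.005,0]]]' 51|tail -1
python3 -m crank '[[[0,0.001,-0.03,0],[0,0.001,-0.035,0],[0,0,-0.03,0],[0,0,-0.01,0],[0,0,0,0]]]' |tail -1
python3 go.py 414.2 366.9 150 100.9
python3 - <<'E'
from h import *
I,D=vision.camera('top'); np.savez('pics/t1.npz',I=I,D=D)
print(np.round(hexfit(I,.4142,.3669),4))
E
```

```text
finger_gap: 0.0353
t 29.1 tcp [665.2  26.5 164.7] th 80.3 tilt 3.39 zaxis [-59.  -0.] gap 35.3 F [ 1.1 -0.2 -2.5]
shift mm [-0.3 -0.6  0.7] turn 0.3
finger_gap: 0.0436
finger_gap: 0.0436
t 30.35 tcp [673.9  26.1 279.5] th 80.3 tilt 3.27 zaxis [-57.  -0.] gap 43.6 F [-1.  -0.3 -0.3]
shift mm [ 383.8 -190.6  129.5] turn -20.6
[4.1610e-01 3.6810e-01 9.5897e+00 2.0450e-01 9.3775e+02]
```

```bash
python3 -m crank '[[[0,0,0,-7],[0,0,0,-7],[0,0,0,-6.6],[0.03,-0.015,0,0],[0.04,-0.02,0,0]]]' 75| tail -1
python3 -m crank '[[[0.04,-0.02,0,0],[0.04,-0.02,0,0],[0.04,-0.02,0,0],[0.04,-0.02,0,0],[0.04,-0.02,0,0]]]' | tail -1
python3 -m crank '[[[0.04,-0.02,0.02,0],[0.03,-0.015,0.03,0],[0.02,-0.01,0.04,0],[0,0,0.03,0],[0,0,0.01,0]]]' | tail -1
python3 go.py 414.2 366.9 70 100.9
```

```text
finger_gap: 0.0642
finger_gap: 0.064
finger_gap: 0.0644
t 32.27 tcp [399.  350.6 144.2] th 101.5 tilt 5.15 zaxis [-90.  -3.] gap 64.4 F [-0.1 -0.9 -0.5]
shift mm [13.1 18.  74.2] turn 0.6
```

```bash
python3 -m crank '[[[0.007,0.012,0.015,0.3],[0.006,0.012,0.02,0.3],[0,0,0.02,0],[0,0,0.01,0],[0,0,0,0]]]' | tail -1
python3 go.py 414.2 366.9 16 100.9
```

```text
finger_gap: 0.0641
t 32.9 tcp [415.5 367.4  76. ] th 100.7 tilt 5.13 zaxis [-89.  -3.] gap 64.1 F [ 0.1 -0.2 -0.1]
shift mm [-0.2 -1.4 60. ] turn -0.2
```

```bash
python3 -m crank '[[[0,0.003,0.015,0],[0,0,0.015,0],[0,0,0.02,0],[0,0,0.008,0],[0,0,0,0]]]' | tail -1
python3 go.py 414.2 366.9 16 100.9
python3 -m crank '[[[0,0,0,0],[0,0,0,0],[0,0,0,0],[0,0,0,0],[0,0,0,0]]]' 0 |tail -1
python3 -m crank '[[[0,0,-0.04,0],[0,0,-0.05,0],[0,0,-0.055,0],[0,0,-0.055,0],[0,0,-0.055,0]]]' | tail -1
python3 go.py 599.5 38.1 250 80
```

```text
finger_gap: 0.0641
t 33.52 tcp [413.9 367.9  15.5] th 100.7 tilt 5.03 zaxis [-88.  -2.] gap 64.1 F [ 0.1 -0.1  0.5]
shift mm [-1.   0.1 -0.5] turn -0.2
finger_gap: 0.0351
finger_gap: 0.0354
t 34.77 tcp [435.3 367.6 274.1] th 100.7 tilt 5.44 zaxis [-95.  -6.] gap 35.4 F [ 0.3  0.  -2. ]
shift mm [-296.   218.9   24.1] turn 20.7
```

```bash
python3 -m crank '[[[0,0,0,7],[0,0,0,7],[0,0,0,6.5],[-0.02,0.025,0,0],[-0.03,0.035,0,0]]]' | tail -1
python3 -m crank '[[[-0.035,0.03,0,0],[-0.035,0.03,0,0],[-0.035,0.025,0,0],[-0.035,0.02,0,0],[-0.035,0.018,0,0]]]' | tail -1
python3 go.py 599.5 38.1 250 80
```

```text
finger_gap: 0.0352
finger_gap: 0.0353
t 36.02 tcp [578.1 108.1 265.5] th 79.9 tilt 5.13 zaxis [-89.  -2.] gap 35.3 F [ 1.6 -0.  -1.5]
shift mm [-65.2  33.3  15.5] turn -0.1
```

```bash
python3 -m crank '[[[-0.03,0.018,0,0],[-0.022,0.018,0,0],[-0.005,0.004,0.01,0],[0,0,0.01,0],[0,0,0,0]]]' | tail -1
python3 go.py 599.5 38.1 164 80
```

```text
finger_gap: 0.0353
t 36.65 tcp [605.3  41.8 240.1] th 79.7 tilt 5.33 zaxis [-93.  -1.] gap 35.3 F [ 0.3 -0.3 -1.1]
shift mm [-4.6 -5.1 76.1] turn -0.3
```

```bash
python3 -m crank '[[[-0.005,0.002,0.01,0],[0,0,0.02,0],[0,0,0.02,0],[0,0,0.005,0],[0,0,0,0]]]' | tail -1
python3 go.py 599.5 38.1 164 80
```

```text
finger_gap: 0.0352
t 37.27 tcp [600.7  38.1 183.7] th 79.9 tilt 5.24 zaxis [-91.  -2.] gap 35.2 F [-0.2  0.3 -1.5]
shift mm [-0.2 -1.1 19.7] turn -0.1
```

```bash
python3 -m crank '[[[0,0.001,0.01,0],[0,0,0.008,0],[0,0,0.001,0],[0,0,0,0],[0,0,0,0]]]' | tail -1
python3 -m crank '[[[0,0,0,0],[0,0,0,0],[0,0,0,0],[0,0,0,0],[0,0,-0.005,0]]]' 51|tail -1
python3 -m crank '[[[0,0.001,-0.03,0],[0,0,-0.04,0],[0,0,-0.04,0],[0,0,-0.03,0],[0,0,0,0]]]' |tail -1
python3 go.py 499.3 97 300 -10
python3 - <<'E'
from h import *
I,D=vision.camera('scene'); cv2.imwrite('pics/s4.png',cv2.resize(I[170:330,230:440],None,fx=3,fy=3,interpolation=cv2.INTER_CUBIC))
E
```

```text
finger_gap: 0.0356
finger_gap: 0.0437
finger_gap: 0.0433
t 39.15 tcp [614.8  37.9 316.3] th 79.9 tilt 4.91 zaxis [-86.  -2.] gap 43.3 F [ 0.7 -0.1  0.2]
shift mm [-124.   -38.1   16.3] turn 89.9
```

View pics/s4.png

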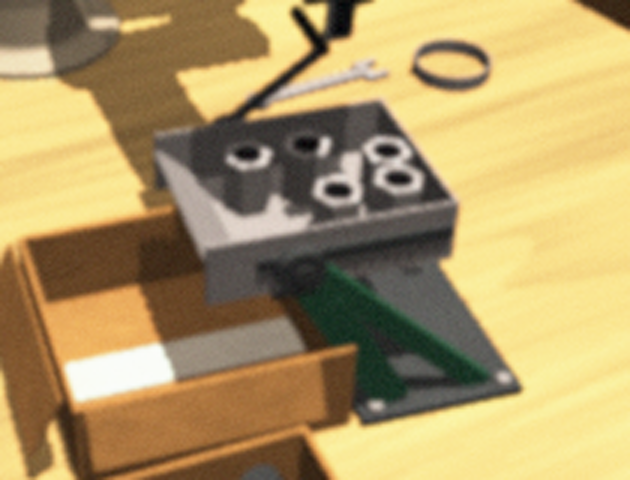

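All five couplings stand in the level pan, with tops at (249,155), (307,145), (386,150), (401,180) and (337,190) in the crop. Now the lever.

```bash
python3 -m crank '[[[0,0,0,10],[0,0,0,10],[0,0,0,10],[0,0,0,10],[0,0,0,10]]]' | tail -1
python3 -m crank '[[[0,0,0,10],[0,0,0,10],[0,0,0,10],[0,0,0,10],[0,0,0,0]]]' | tail -1
python3 go.py 499.3 97 300 -10.2
```

```text
finger_gap: 0.0438
finger_gap: 0.0435
t 40.45 tcp [610.8  38.3 299.4] th -13.0 tilt 6.46 zaxis [-112.    1.] gap 43.5 F [ 1.  -1.  -0.4]
shift mm [-120.1  -38.1   -0.6] turn -2.8
```

```bash
python3 -m crank '[[[-0.03,-0.009,0,-1.4],[-0.03,-0.009,0,-1.4],[-0.03,-0.01,0,0],[-0.03,-0.01,0.01,0],[0,0,0.01,0]]]' | tail -1
python3 go.py 499.3 97 215 -10.2
```

```text
finger_gap: 0.0435
t 41.08 tcp [494.   99.5 288.1] th -9.0 tilt 6.76 zaxis [-118.    2.] gap 43.5 F [ 0.2  0.6 -0.8]
shift mm [ 5.7  1.6 73.1] turn 1.2
```

```bash
python3 -m crank '[[[0.009,0.001,0.01,0.6],[0.005,0.001,0.015,0.6],[0,0,0.01,0],[0,0,0,0],[0,0,0,0]]]' | tail -1
python3 go.py 499.3 97 215 -10.2
python3 - <<'E'
from h import *
for n in ('scene','top'):
  I,D=vision.camera(n); u,v=proj(n,[.4993,.096,.234]).astype(int); print(n,u,v); cv2.imwrite(f'pics/{n}5.png',cv2.resize(I[v-50:v+50,u-50:u+50],(390,390),interpolation=cv2.INTER_CUBIC))
cv2.imwrite('pics/b5.png',np.hstack([cv2.imread('pics/scene5.png'),cv2.imread('pics/top5.png')]))
E
```

```text
finger_gap: 0.0436
t 41.7 tcp [505.2  93.6 246.6] th -10.1 tilt 7.0 zaxis [-122.    2.] gap 43.6 F [-0.6 -0.3  0.3]
shift mm [-6.4 -2.3 31.6] turn 0.1
scene 333 179
top 226 207
```

View pics/b5.png

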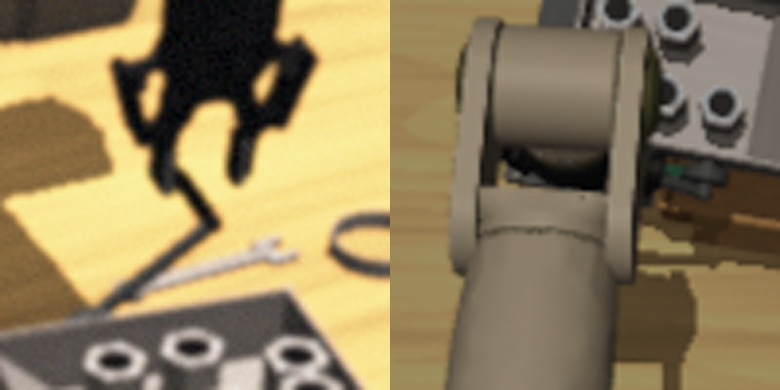

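The bar's middle, (195,200) in the left crop, lies between the fingertips at (165,185) and (240,180). I descend and close loosely.

```bash
python3 -m crank '[[[-0.002,0,0.01,0],[0,0,0.01,0],[0,0,0.009,0],[0,0,0,0],[0,0,0,0]]]' | tail -2
python3 go.py 499.3 96 215 -10.2
python3 -m crank '[[[0,0,0,0],[0,0,0,0],[0,0,0,0],[0,0,0,0],[0,0,0,0]]]' 26
python3 go.py 499.3 96 215 -10.2
```

```text
ft_force: [1.4, 0.2, 0.7]
finger_gap: 0.0436
t 42.42 tcp [499.1  94.3 216.5] th -10.1 tilt 6.95 zaxis [-121.    2.] gap 43.6 F [1.4 0.2 0.7]
shift mm [-0.1 -1.7  1.5] turn 0.1
t: 43.05
tcp_pos: [0.4995, 0.0942, 0.2171]
orientation: [0.004, 0.994, -0.087, -0.06]
ft_force: [0.4, -0.5, 0.3]
finger_gap: 0.0222
t 43.05 tcp [499.5  94.2 217.1] th -10.1 tilt 6.87 zaxis [-120.    2.] gap 22.2 F [ 0.4 -0.5  0.3]
shift mm [-0.5 -1.7  2.1] turn 0.1
```

```bash
python3 -m crank '[[[0,0.008,-0.006,0],[0,0.009,-0.009,0],[0,0.0105,-0.008,0],[0,0.0114,-0.0067,0],[0,0.012,-0.0053,0]]]'
python3 go.py 578 -27 251 -10.2
```

```text
t: 43.68
tcp_pos: [0.4923, 0.0552, 0.2544]
orientation: [-0.01, 0.994, -0.083, -0.063]
ft_force: [-1.9, 16.5, 6.5]
finger_gap: 0.0223
t 43.67 tcp [492.3  55.2 254.4] th -9.5 tilt 7.34 zaxis [-124.   31.] gap 22.3 F [-1.9 16.5  6.5]
shift mm [98.9 65.8  3.4] turn 0.7
```

```bash
python3 -m crank '[[[0,0.014,-0.003,0],[0,0.0145,-0.002,0],[0,0.015,-0.0005,0],[0,0.015,0.001,0],[0,0.0145,0.003,0]]]'|tail -2
python3 go.py 483.3 8.6 261 -10.2
```

```text
ft_force: [0.5, 5.0, 2.3]
finger_gap: 0.0218
t 44.3 tcp [482.4 -10.9 261.4] th -9.1 tilt 6.83 zaxis [-109.   48.] gap 21.8 F [0.5 5.  2.3]
shift mm [ -2.6 -19.3   0.4] turn 1.1
```

```bash
python3 -m crank '[[[0,0.014,0.004,0],[0,0.014,0.005,0],[0,0.013,0.006,0],[0,0.012,0.007,0],[0,0.011,0.008,0]]]'|tail -2
python3 go.py 465.7 -84.4 215 -10.2
```

```text
ft_force: [5.8, 9.2, -3.2]
finger_gap: 0.0224
t 44.92 tcp [469.5 -75.2 228.6] th -9.1 tilt 6.6 zaxis [-103.   52.] gap 22.4 F [ 5.8  9.2 -3.2]
shift mm [-2.1  9.8 13.6] turn 1.1
```

```bash
python3 -m crank '[[[0,0.007,0.006,0],[0,0.006,0.006,0],[0,0.004,0.002,0],[0,0,0,0],[0,0,0,0]]]'|tail -2
python3 go.py 465.7 -84.4 215 -10.2
python3 - <<'E'
from h import *
I,D=vision.camera('scene'); cv2.imwrite('pics/s6.png',cv2.resize(I[150:340,200:420],None,fx=3,fy=3,interpolation=cv2.INTER_CUBIC))
E
```

```text
ft_force: [1.7, 2.5, 1.8]
finger_gap: 0.0218
t 45.55 tcp [467.6 -83.1 215.2] th -8.9 tilt 6.89 zaxis [-93.  76.] gap 21.8 F [1.7 2.5 1.8]
shift mm [-1.7  1.7  0.2] turn 1.3
```

View pics/s6.png

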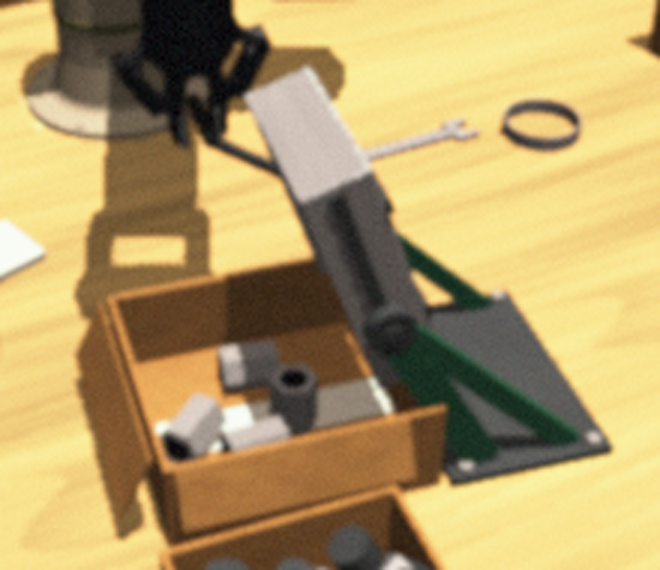

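Pan is right over (floor past vertical); four couplings are plainly in the carton at (247,365), (293,395), (192,428), (257,437), the fifth possibly hidden by the near wall. Swing back.

```bash
python3 -m crank '[[[0,-0.010,-0.005,0],[0,-0.011,-0.009,0],[0,-0.011,-0.009,0],[0,-0.012,-0.0075,0],[0,-0.013,-0.006,0]]]'|tail -2
python3 go.py 483.3 8.6 261 -10.2
```

```text
ft_force: [-3.1, -5.4, 4.7]
finger_gap: 0.0222
t 46.23 tcp [476.6 -36.8 256. ] th -9.4 tilt 6.88 zaxis [-106.   56.] gap 22.2 F [-3.1 -5.4  4.7]
shift mm [ -1.5 -45.9  -5. ] turn 0.8
```

```bash
python3 -m crank '[[[0,-0.014,0.001,0],[0,-0.0145,0.0005,0],[0,-0.015,0,0],[0,-0.015,0.001,0],[0,-0.0145,0.003,0]]]'|tail -2
python3 go.py 483.3 8.6 261 -10.2
```

```text
ft_force: [-0.2, -1.9, 1.5]
finger_gap: 0.0223
t 46.85 tcp [488.9  36.6 253.9] th -9.5 tilt 6.67 zaxis [-105.   49.] gap 22.3 F [-0.2 -1.9  1.5]
shift mm [-0.6 28.5 -7.1] turn 0.7
```

```bash
python3 -m crank '[[[0,-0.014,0.002,0],[0,-0.013,0.006,0],[0,-0.013,0.008,0],[0,-0.012,0.010,0],[0,-0.010,0.010,0]]]'|tail -2
python3 go.py 499.3 96 215 -10.2
```

```text
ft_force: [-9.6, -47.5, 34.4]
finger_gap: 0.0221
t 47.48 tcp [496.1 102.4 216.7] th -9.5 tilt 6.6 zaxis [-106.   44.] gap 22.1 F [ -9.6 -47.5  34.4]
shift mm [4.3 5.7 1.7] turn 0.7
```

```bash
python3 -m crank '[[[0,0.004,-0.002,0],[0,0.002,0,0],[0,0,0,0],[0,0,0,0],[0,0,0,0]]]' 51|tail -2
python3 -m crank '[[[0,0,-0.01,0],[0,0,-0.03,0],[0,0,-0.04,0],[0,0,-0.03,0],[0,0,0,0]]]' |tail -2
python3 go.py 425 -329 200 -10.2
python3 - <<'E'
from h import *
I,D=vision.camera('scene'); cv2.imwrite('pics/s7.png',cv2.resize(I[190:330,200:420],None,fx=3.3,fy=3.3,interpolation=cv2.INTER_CUBIC))
I,D=vision.camera('top'); cv2.imwrite('pics/t7.png',cv2.resize(I[130:240,210:370],None,fx=5,fy=5,interpolation=cv2.INTER_CUBIC)); C=cloud('top',D)
S=C[130:230,200:300].reshape(-1,3); m=(S[:,2]>.13)&(S[:,2]<.155)&(S[:,0]>.6); q=S[m]
A=np.c_[q[:,:2],np.ones(len(q))]; print(len(q),np.linalg.lstsq(A,q[:,2],rcond=None)[0])
E
```

```text
ft_force: [0.1, 0.3, 0.4]
finger_gap: 0.0435
ft_force: [0.2, 0.2, -0.2]
finger_gap: 0.0432
t 48.73 tcp [506.8  93.  332.5] th -9.5 tilt 6.71 zaxis [-107.   47.] gap 43.2 F [ 0.2  0.2 -0.2]
shift mm [ -5.7 429.8 132.5] turn 0.7
924 [ 0.0160243  -0.01754783  0.13262735]
```

View pics/t7.png

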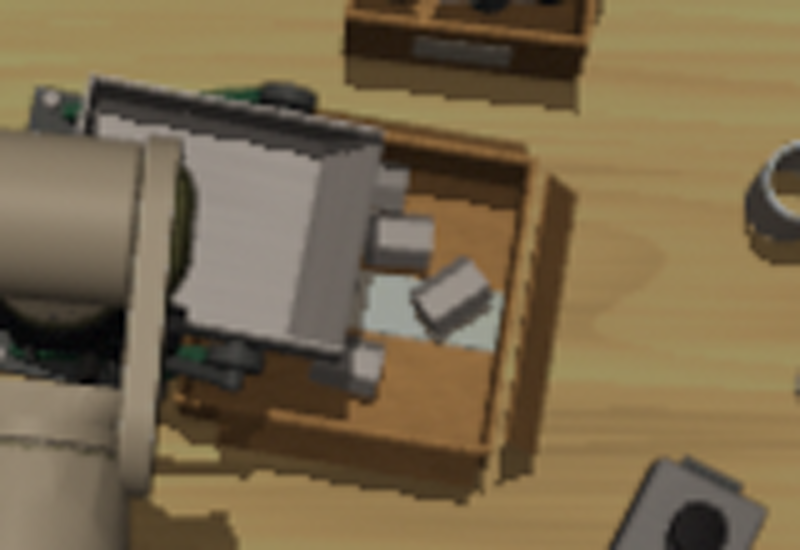

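View pics/s7.png

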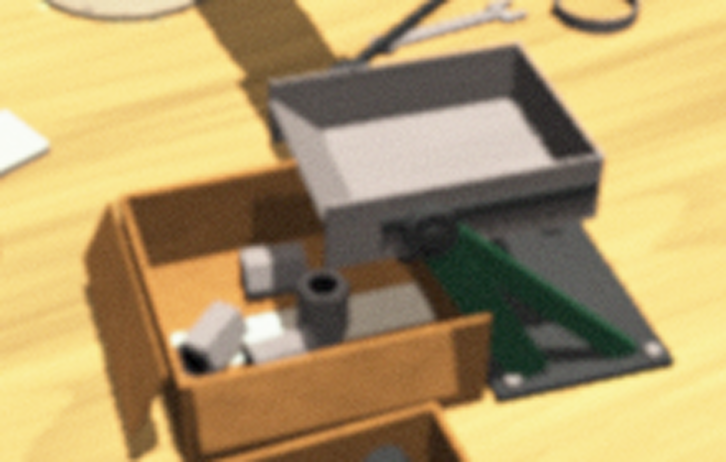

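Pan level and empty (fitted floor slope about 0.02). I check that the four couplings in the top view and the four in the scene view make five distinct ones, by mapping each top pixel into the scene.

Run:
```python
from h import *
for n,u,v in [('low',360,370),('mid',402,235),('diag',450,290),('up',392,185)]:
    X=ray('top',210+u/5,130+v/5,.035); s=proj('scene',X); print(n,X.round(3),'scene crop',((s-[200,190])*3.3).round())
X=ray('scene',200+322/3.3,190+285/3.3,.055); print('upright',X.round(3),'top crop',((proj('top',X)-[210,130])*5).round())
```

```text
low [ 0.544 -0.09   0.035] scene crop [257. 256.]
mid [ 0.646 -0.121  0.035] scene crop [277. 349.]
diag [ 0.605 -0.157  0.035] scene crop [211. 329.]
up [ 0.684 -0.113  0.035] scene crop [309. 379.]
upright [ 0.618 -0.068  0.055] top crop [332. 266.]
```

The upright one at (322,305) in the scene crop lies under the spout in the top view, and "up" is hidden by the near wall in the scene view. That makes five distinct couplings, all in the carton. Now the plunger.

```bash
python3 -m crank '[[[0,0.03,0,0.3],[0,0.045,0,0.3],[0,0.045,0,0],[0,0.045,0,0],[0,0.045,0,0]]]' 0|tail -1
python3 -m crank '[[[0,0.045,0,0],[0,0.045,0,0],[0,0.045,0.01,0],[0,0.045,0.02,0],[0,0.03,0.02,0]]]' |tail -1
python3 go.py 425 -329 110 -10.2
```

```text
finger_gap: 0.0001
finger_gap: 0.0002
t 50.08 tcp [ 420.1 -326.5  256.4] th -9.7 tilt 7.98 zaxis [-127.   56.] gap 0.2 F [0.  0.9 0.9]
shift mm [  5.3   1.6 146.4] turn 0.5
```

```bash
python3 -m crank '[[[0.012,0.003,0.02,0],[0.01,0.003,0.03,0],[0,0,0.04,0],[0,0,0.03,0],[0,0,0.01,0]]]' |tail -1
python3 go.py 425 -329 78 -10.2
```

```text
finger_gap: 0.0001
t 50.7 tcp [ 420.2 -327.6  114.1] th -9.9 tilt 8.61 zaxis [-135.   65.] gap 0.1 F [-0.6 -0.1  0.5]
shift mm [ 5.   0.5 36.1] turn 0.3
```

```bash
python3 -m crank '[[[0.01,0.003,0.005,0],[0,0,0.008,0],[0,0,0.008,0],[0,0,0.008,0],[0,0,0.008,0]]]' |tail -2
python3 go.py 425 -329 79 -10.2
```

```text
ft_force: [-6.3, 13.9, 65.3]
finger_gap: -0.0
t 51.33 tcp [ 428.  -332.2   79.6] th -9.9 tilt 8.0 zaxis [-126.   58.] gap -0.0 F [-6.3 13.9 65.3]
shift mm [-3.5 -2.6  0.6] turn 0.3
```

```bash
python3 -m crank '[[[0,0,0.001,0],[0,0,0.001,0],[0,0,0,0],[0,0,-0.02,0],[0,0,-0.03,0]]]' |tail -2
python3 -m crank '[[[0,0,-0.04,0],[0,0,-0.04,0],[0,0,-0.03,0],[0,0,0,0],[0,0,0,0]]]' |tail -2
python3 - <<'E'
from h import *
s=bot.sense(); print(s['t'],s['tcp_pos'],s['ft_force'])
I,D=vision.camera('scene'); cv2.imwrite('pics/end.png',I)
C=cloud('scene',D); u,v=proj('scene',[.425,-.329,.095]).astype(int); b=C[v-4:v+5,u-6:u+7,2]; print('plunger top z',np.median(b),b.max())
E
```

```text
ft_force: [0.2, -0.5, -0.3]
finger_gap: -0.0
ft_force: [0.4, 0.5, -1.0]
finger_gap: -0.0001
52.575 [ 0.44654803 -0.34040473  0.24197349] [ 0.42897401  0.46695142 -0.98356542]
plunger top z 0.09494810869554705 0.8281488487911298
```

View pics/end.png

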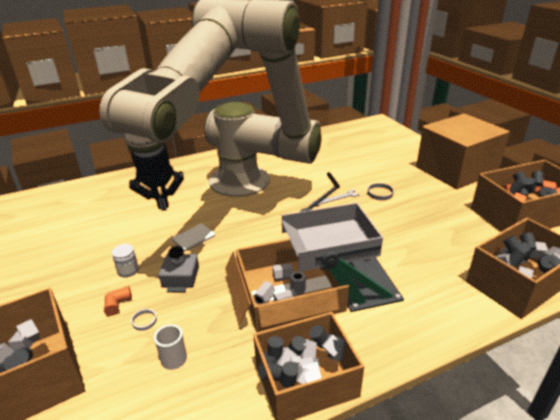

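The last view shows the pan level and empty at (330,235), the couplings in the carton at (285,285), the bystanders where they were, and the arm clear of everything. The plunger is up again, with its top at 94.9 mm.

```bash
python3 -c "
from rig import sign_off; print(sign_off())"
```

```text
the job is handed in; nothing more can be done
None
```

The job is done and handed in at about 53 s of the 210 s allowed.

- **Couplings:** There were five on the bench, and I stood all five upright in the level pan. After tipping the pan fully over and back, two camera views cross-checked to five separate couplings inside the carton. No single view shows all five: one lies under the spout in the top view, another behind the near wall in the scene view.
- **Pan:** It is level again. A plane fitted to its floor slopes about 0.02, and the lever was pushed back onto its stop with about 60 N at the wrist.
- **Plunger:** I pressed it to its stop, with the fingertips at 79.6 mm and about 65 N at the wrist, and held it about 0.4 s. Its top then read 94.9 mm, so it is up again.
- **Bystanders:** The ones in the last picture look unmoved, and the arm ended clear of everything with almost no force on it. I did not measure their positions again.

One thing drifted: the tool's tilt grew from 0.3° to about 8° over the run. I made up for it in each move, and it did not affect a grasp or a placing.

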